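# Load the brazing electrode rail and lock it

### The arm

A 6-joint arm with a two-finger parallel gripper is mounted at the origin on the work surface. World frame = base frame: x ahead of the robot, y to its left, z up, the work surface at z = 0. Lengths are in m, angles in degrees, forces in N, time in s.
With the tool pointing down it reaches from about 0.375 to 0.9 m from the base axis. Payload 3.1 kg.
Tool frame: the origin (TCP) lies on the centre line of the jaws, within the pads' length; the fingertips stand 25 mm ahead of it and the grasp point (between the pads) lies 6 mm ahead of it; z points along the fingers, y is the line along which they close (so a half turn about z gives the same grasp; the last joint's range is limited). The gripper opens to 87 mm and grips with 3 to 60 N. Pads are 19 mm wide; open, the fingers measure 117 mm over their backs; the gripper's body (75 mm by 190 mm) begins 51 mm behind the grasp point.
Start: joints at [66.033, 30.224, 82.088, -0, 67.689, -10.227], TCP at [0.148, 0.607, 0.248] pointing down, gripper open.
Joint ranges: [-176.69, 176.69], [-43.24, 126.21], [12.49, 139.97], [-82, 262], [0, 151.66], [-163.58, 163.58]. Speed limits (degrees/s): [159.86, 159.86, 180, 180, 180, 180].

### API

Orientations are given as a 3x3 rotation matrix whose columns are the frame's x, y, z axes.
In Python, from rig import bot, cams, models gives the robot as it stands. The module is installed in compiled form; this text tells all that it offers.
- The arm moves only by the shell command python3 -m handwheel 'ROWS' [OPENING]. ROWS is JSON, a list of rows, each a list of 6 numbers: the shift along the world's x, y, z each as a share of 1 m, from -1 to 1, then the turn, a rotation vector about the world's x, y, z each as a share of 2 rad, from -1 to 1. In form: [[dx, dy, dz, wx, wy, wz], ...]. A call has exactly 8 rows; each row is the pose to reach, as a shift and turn from the pose commanded when the call began; what a row does not reach only later rows make up. A row lasts 1/12 s, in which the tool goes at most 41.7 mm and 7.16 degrees, less where a joint would pass 70% of its speed; a pose out of reach is approached as far as the arm can. A call with a number of a shift or a turn outside -1 to 1 is refused whole. A call with a gripper value outside its range is refused whole. OPENING is the opening, from -1 (shut) to 1 (fully open), so that 0 is half open, set as the call begins (- or left out, the last holds). The fingers move at their own pace and stop on an object; the grip force is fixed at half the most. Time passes only in rows, so rows that repeat a pose let the fingers close, or fill a call up. It gives the time, the measured TCP pose, the force, the opening and the grip force at its end, in the units of the state.
- bot.read_state(): the state, without advancing time (a new reading comes with each control period).
- cams.capture(name): name is "side" or "top"; returns (picture, depth): 384x512x3 uint8, blue, green, red; 384x512 float32, m along the optical axis (not along the pixel's ray), 0 where there is no reading.
- cams.calibration(name): a dict with "mtx" (3x3 intrinsics, pixels), "dist_coeffs" ([k1, k2, p1, p2, k3] as OpenCV has them; the pictures are not rectified), "R" (3x3) and "t" (3): a world point X has camera coordinates R X + t. Camera axes: x right, y down, z forward; pixel columns grow to the right and rows downward; lengths in m; the calibration is good to about 2 mm. A picture is of the moment at which its call begins. calibration takes no time and is no camera call.
- bot.hand_in(): hands the job in; it is judged then, once.
Trained networks look in the newest picture that a camera, given by its name, has taken for a name from the list of things; names that differ only in an ending like _2 or _b are one class to them, and where a whole thing is asked for, a point or a joint stands for the part that bears it (a point fixed in the world has none). Each returns a list of dicts, best first, with "conf" (0 to 1); they miss things now and then, are a little off and sometimes report something else, mostly with a low value. They report only what shows in the picture. A call takes as long as a camera call. They do not tell look-alikes from the thing itself.
- models.spot_in(query, camera): "position" ([column, row] in pixels, amid what is visible of it).
- models.tip_of(query, camera): "position" ([column, row] in pixels: a listed point, or the origin of a listed thing).
The state is a dict: "time_s": time; "joint_positions": joint angles; "qvel": joint speeds; "tau": joint torques, N m; "position": TCP position; "tcp_rot": TCP orientation; "force": force on the tool from outside, world axes, zero at the start; "moment": the same for the moment, N m; "opening": opening from 0.0 (shut) to 1.0 (fully open); "grasp_force": force on a finger pad.
Only numpy, scipy, OpenCV 4.12 (cv2) and the standard library are available. Lean on these libraries where they do the work, as an engineer would, in place of code of your own. Each camera call takes 0.05 s, during which the arm holds its last target. There are 200 camera calls.

### The job

Turn the knob under the electrode stand to its open stop, then press every electrode from the table fully home in the rail's spring clips, one to a clip, graphite heads to the knob side and the same side up as they lie, in order of head width with the narrowest nearest the brass bolt (which clips stay empty does not matter). When all are clicked in, turn the knob back to its locked stop so the keeper bar covers their brass feet, and leave the jar, brick and dish where they are.

Things in the scene. Friction and masses are not known exactly. Their poses are not given: they have to be found in the camera images.
- electrode_1: electrode, head 24 mm wide, or None if absent: dark graphite head 24 wide (y) x 25 (x) x 22 high, round steel shank 12 dia x 84 long, brass foot 32 x 12 x 22 high with a small screw on top; 0.11-0.18 kg, balanced near mid-shank. Starts lying flat on the table. Origin: mid-shank on its axis (11 mm above the table); +x along the shank from head (x -67 to -42) to foot (+42 to +54), z up at the start
- head_1 (a point): centre of electrode_1's graphite head, 54.5 mm from mid-shank (heads are 24, 31, 38 and 45 mm wide; three or four electrodes are there)
- electrode_2: electrode, head 31 mm wide, or None if absent: dark graphite head 31 wide (y) x 25 (x) x 22 high, round steel shank 12 dia x 84 long, brass foot 32 x 12 x 22 high with a small screw on top; 0.11-0.18 kg, balanced near mid-shank. Starts lying flat on the table. Origin: mid-shank on its axis (11 mm above the table); +x along the shank from head (x -67 to -42) to foot (+42 to +54), z up at the start
- head_2 (a point): centre of electrode_2's graphite head, 54.5 mm from mid-shank (heads are 24, 31, 38 and 45 mm wide; three or four electrodes are there)
- electrode_3: electrode, head 38 mm wide, or None if absent: dark graphite head 38 wide (y) x 25 (x) x 22 high, round steel shank 12 dia x 84 long, brass foot 32 x 12 x 22 high with a small screw on top; 0.11-0.18 kg, balanced near mid-shank. Starts lying flat on the table. Origin: mid-shank on its axis (11 mm above the table); +x along the shank from head (x -67 to -42) to foot (+42 to +54), z up at the start
- head_3 (a point): centre of electrode_3's graphite head, 54.5 mm from mid-shank (heads are 24, 31, 38 and 45 mm wide; three or four electrodes are there)
- electrode_4: electrode, head 45 mm wide, or None if absent: dark graphite head 45 wide (y) x 25 (x) x 22 high, round steel shank 12 dia x 84 long, brass foot 32 x 12 x 22 high with a small screw on top; 0.11-0.18 kg, balanced near mid-shank. Starts lying flat on the table. Origin: mid-shank on its axis (11 mm above the table); +x along the shank from head (x -67 to -42) to foot (+42 to +54), z up at the start
- head_4 (a point): centre of electrode_4's graphite head, 54.5 mm from mid-shank (heads are 24, 31, 38 and 45 mm wide; three or four electrodes are there)
- stand: fixed stand: aluminium plate 200 x 300 x 14 mm, top 130 mm above the table, on two side legs, with the clip rail and keeper bar on top and the knob under its front (robot side) edge. Origin on the table; x towards the back, y along the rail; the plate spans x -85 to +115, y +-150 mm. A brass dome bolt (22 mm wide, 10 high) at x 20, y -132 marks the rail's -y end
- rail (a point): middle of the clip rail at the height of a seated shank's axis, 26 mm above the plate; axes as the stand. The rail is two dark steel walls along y (12 mm thick, centred at x -27 and +27, 226 mm long, tops 20 mm above the plate) with a 42 mm channel between them where fingers have room almost down to the plate
- clip_1 (a point): clip 1 of 4 (64 mm apart, 1 next to the bolt), at rail y -96 mm, axes as rail: sprung lips on both walls, open upwards. A shank pressed straight down (about 10 N) clicks in and rests on both walls with its axis here; one just laid on is 12 mm too high. The shank lies along x, head in front (-x) of the front wall, foot behind the back wall, just over a step; 9 mm end play each way
- clip_2 (a point): clip 2 of 4 (64 mm apart, 1 next to the bolt), at rail y -32 mm, axes as rail: sprung lips on both walls, open upwards. A shank pressed straight down (about 10 N) clicks in and rests on both walls with its axis here; one just laid on is 12 mm too high. The shank lies along x, head in front (-x) of the front wall, foot behind the back wall, just over a step; 9 mm end play each way
- clip_3 (a point): clip 3 of 4 (64 mm apart, 1 next to the bolt), at rail y 32 mm, axes as rail: sprung lips on both walls, open upwards. A shank pressed straight down (about 10 N) clicks in and rests on both walls with its axis here; one just laid on is 12 mm too high. The shank lies along x, head in front (-x) of the front wall, foot behind the back wall, just over a step; 9 mm end play each way
- clip_4 (a point): clip 4 of 4 (64 mm apart, 1 next to the bolt), at rail y 96 mm, axes as rail: sprung lips on both walls, open upwards. A shank pressed straight down (about 10 N) clicks in and rests on both walls with its axis here; one just laid on is 12 mm too high. The shank lies along x, head in front (-x) of the front wall, foot behind the back wall, just over a step; 9 mm end play each way
- knob (a joint): wing knob on the underside of the plate, vertical axis: 0 = locked, 1.4 = fully open (stops at both), growing anticlockwise seen from above; stays where left, turns at about 0.1 N m. It slides the keeper bar: 0 mm at locked, 36 mm back (+x) at open
- knob_axis (a point): on the knob's axis at mid-height of its wing: 17 mm below the plate's underside, 99 mm above the table, 12 mm inside the plate's front edge. Black round hub 42 mm wide with one straight wing
- wing_tip (a point): point in the black wing 85 mm from the knob's axis (it ends at 95), mid-height; wing 12 mm thick, 18 high. Its outer end sticks out past the plate's front edge through the whole turn, so it can be pinched or pushed from above there. In the stand's axes it points 40 degrees from -x towards +y when locked, 40 degrees from -x towards -y when open
- keeper: steel keeper bar along y over the plate, 20 mm wide (x), 8 thick, underside 43 mm above the plate, on an arm at each end; origin on the plate's top under its middle. Locked it lies over all the feet's places (rail x +36 to +56) and no electrode can go in or out; open it is clear of them
- flux_jar: white plastic jar 56 mm wide, 65 mm high; bystander, origin under its centre
- firebrick: firebrick 65 x 110 x 50 mm; bystander, origin under its centre
- dish: steel bowl 100 mm wide, 30 mm high; bystander, origin under its centre
Not all that is in view belongs to the job. What is shaped like the electrode_4 but blue is not meant.

How it is judged (in metres and radians):
On the way, in this order (a step that is already met when the one before it is completed fails the run):
1. the knob is turned to its open stop (value of joint knob above 1.25 rad), for 0.2 s.
2. with the knob open, every electrode is clicked into a clip, heads to the knob side, right side up, in order of head width from the brass bolt (value of joint knob above 1.25 rad and x of electrode_1 in the frame of rail between -0.013 and 0.013 m and z of electrode_1 in the frame of rail between -0.004 and 0.004 m and angle between the x axis of each of electrode_1, electrode_2, electrode_3, electrode_4 and the x axis of rail, either way round below 0.12 rad and angle between each of electrode_1, electrode_2, electrode_3, electrode_4's own z axis and vertical below 0.3 rad and x of each of head_1, head_2, head_3, head_4 in the frame of rail below -0.035 m and (y of electrode_1 in the frame of rail between -0.102 and -0.09 m or y of electrode_1 in the frame of rail between -0.038 and -0.026 m or y of electrode_1 in the frame of rail between 0.026 and 0.038 m or y of electrode_1 in the frame of rail between 0.09 and 0.102 m) and x of electrode_2 in the frame of rail between -0.013 and 0.013 m and z of electrode_2 in the frame of rail between -0.004 and 0.004 m and (y of electrode_2 in the frame of rail between -0.102 and -0.09 m or y of electrode_2 in the frame of rail between -0.038 and -0.026 m or y of electrode_2 in the frame of rail between 0.026 and 0.038 m or y of electrode_2 in the frame of rail between 0.09 and 0.102 m) and x of electrode_3 in the frame of rail between -0.013 and 0.013 m and z of electrode_3 in the frame of rail between -0.004 and 0.004 m and (y of electrode_3 in the frame of rail between -0.102 and -0.09 m or y of electrode_3 in the frame of rail between -0.038 and -0.026 m or y of electrode_3 in the frame of rail between 0.026 and 0.038 m or y of electrode_3 in the frame of rail between 0.09 and 0.102 m) and x of electrode_4 in the frame of rail between -0.013 and 0.013 m and z of electrode_4 in the frame of rail between -0.004 and 0.004 m and (y of electrode_4 in the frame of rail between -0.102 and -0.09 m or y of electrode_4 in the frame of rail between -0.038 and -0.026 m or y of electrode_4 in the frame of rail between 0.026 and 0.038 m or y of electrode_4 in the frame of rail between 0.09 and 0.102 m) and y of each of electrode_2, electrode_3, electrode_4 in the frame of electrode_1 above 0.03 m and y of each of electrode_3, electrode_4 in the frame of electrode_2 above 0.03 m and y of electrode_4 in the frame of electrode_3 above 0.03 m), for 0.2 s.
At the end, for the whole second after the job is handed in: Every electrode present is home in a clip (shank within 4 mm in height, 6 mm sideways, 13 mm along, 0.12 rad of the clip; rolled under 0.3 rad), head on the knob side, head widths growing from the brass bolt; at rest; knob within 0.12 rad of locked (x of electrode_1 in the frame of rail between -0.013 and 0.013 m and z of electrode_1 in the frame of rail between -0.004 and 0.004 m and angle between the x axis of each of electrode_1, electrode_2, electrode_3, electrode_4 and the x axis of rail, either way round below 0.12 rad and angle between each of electrode_1, electrode_2, electrode_3, electrode_4's own z axis and vertical below 0.3 rad and x of each of head_1, head_2, head_3, head_4 in the frame of rail below -0.035 m and (y of electrode_1 in the frame of rail between -0.102 and -0.09 m or y of electrode_1 in the frame of rail between -0.038 and -0.026 m or y of electrode_1 in the frame of rail between 0.026 and 0.038 m or y of electrode_1 in the frame of rail between 0.09 and 0.102 m) and x of electrode_2 in the frame of rail between -0.013 and 0.013 m and z of electrode_2 in the frame of rail between -0.004 and 0.004 m and (y of electrode_2 in the frame of rail between -0.102 and -0.09 m or y of electrode_2 in the frame of rail between -0.038 and -0.026 m or y of electrode_2 in the frame of rail between 0.026 and 0.038 m or y of electrode_2 in the frame of rail between 0.09 and 0.102 m) and x of electrode_3 in the frame of rail between -0.013 and 0.013 m and z of electrode_3 in the frame of rail between -0.004 and 0.004 m and (y of electrode_3 in the frame of rail between -0.102 and -0.09 m or y of electrode_3 in the frame of rail between -0.038 and -0.026 m or y of electrode_3 in the frame of rail between 0.026 and 0.038 m or y of electrode_3 in the frame of rail between 0.09 and 0.102 m) and x of electrode_4 in the frame of rail between -0.013 and 0.013 m and z of electrode_4 in the frame of rail between -0.004 and 0.004 m and (y of electrode_4 in the frame of rail between -0.102 and -0.09 m or y of electrode_4 in the frame of rail between -0.038 and -0.026 m or y of electrode_4 in the frame of rail between 0.026 and 0.038 m or y of electrode_4 in the frame of rail between 0.09 and 0.102 m) and y of each of electrode_2, electrode_3, electrode_4 in the frame of electrode_1 above 0.03 m and y of each of electrode_3, electrode_4 in the frame of electrode_2 above 0.03 m and y of electrode_4 in the frame of electrode_3 above 0.03 m and linear speed of each of electrode_1, electrode_2, electrode_3, electrode_4 below 0.03 m/s and value of joint knob below 0.12 rad); the robot touches nothing.
It fails at once if the flux_jar is pushed more than 4 cm from its place (distance of flux_jar from where it was at the start of the episode above 0.04 m).
It fails at once if the firebrick is pushed more than 4 cm from its place (distance of firebrick from where it was at the start of the episode above 0.04 m).
It fails at once if the dish is pushed more than 4 cm from its place (distance of dish from where it was at the start of the episode above 0.04 m).
Of electrode_1, electrode_2, electrode_3, electrode_4 only 3 to 4 are there at a start; the rules pass over those that are not, and their reading is None.
At some moment in a run one of electrode_1, electrode_2, electrode_3, electrode_4 may be knocked a few centimetres aside while the robot is not near it.
Once in a run the grip may slacken for a moment while it holds something.
It also fails if it takes over 210 s, if anything falls off the work surface, if the arm or the gripper's body presses on something with over 40 N, if the wrist force passes 120 N, or if a joint passes its speed limit or range.

## Working session

There is one attempt and no reset: what is moved stays moved. The work goes in short steps, Python scripts to look and compute and a shell command to move; the robot and the scene stay as the last step left them, time stands still between calls to the robot, and variables do not carry over. Pictures are saved under pics/ and viewed, at most 14 in all, crops included, and the job is handed in when it is done.

```bash
mkdir -p pics; cat > h.py <<'E'
import numpy as np, cv2
from rig import bot, cams, models
def cap(n,save=None):
    p,d=cams.capture(n)
    if save: cv2.imwrite('pics/'+save,p)
    return p,d
def w(n,u,v,d):
    """pixel + depth along optical axis -> world"""
    c=cams.calibration(n); R=np.array(c['R']);t=np.array(c['t'])
    q=cv2.undistortPoints(np.array([[[u,v]]],float),np.array(c['mtx']),np.array(c['dist_coeffs']))[0,0]
    return R.T@(np.array([q[0]*d,q[1]*d,d])-t)
def wz(n,u,v,z):
    """pixel on plane of height z -> world"""
    a=w(n,u,v,.1);b=w(n,u,v,1.)
    return a+(b-a)*(z-a[2])/(b[2]-a[2])
def px(n,X):
    c=cams.calibration(n)
    return cv2.projectPoints(np.array([X],float),cv2.Rodrigues(np.array(c['R']))[0],np.array(c['t']),np.array(c['mtx']),np.array(c['dist_coeffs']))[0][0,0]
def cloud(n,d):
    c=cams.calibration(n)
    v,u=np.mgrid[:384,:512]
    q=cv2.undistortPoints(np.stack([u,v],-1).reshape(-1,1,2).astype(float),np.array(c['mtx']),np.array(c['dist_coeffs'])).reshape(384,512,2)
    P=np.dstack([q[...,0]*d,q[...,1]*d,d])-np.array(c['t'])
    P=P@np.array(c['R']); P[d<=0]=np.nan
    return P
E
python3 - <<'E'
from h import *
np.set_printoptions(precision=3,suppress=True)
for n in('top','side'):
    p,d=cap(n,n+'0.png'); print(n,[round(float(x),3) for x in (-np.array(cams.calibration(n)['R']).T@np.array(cams.calibration(n)['t']))])
    for q in('electrode_1','head_1','wing_tip','knob_axis','rail','clip_1','clip_4','stand','flux_jar','firebrick','dish'):
        print(q,[(np.round(r['position']).tolist(),round(r['conf'],2)) for r in models.tip_of(q,n)][:6])
s=bot.read_state();print(s['position'],s['tcp_rot'],s['force'],s['opening'])
E
```

```text
top [0.32, 0.021, 1.548]
electrode_1 [([353.0, 181.0], 0.71), ([292.0, 207.0], 0.68), ([368.0, 260.0], 0.67), ([326.0, 188.0], 0.56), ([330.0, 235.0], 0.55), ([381.0, 200.0], 0.44)]
head_1 [([321.0, 205.0], 0.77), ([384.0, 252.0], 0.74), ([347.0, 195.0], 0.66), ([331.0, 222.0], 0.64), ([285.0, 219.0], 0.58), ([380.0, 212.0], 0.57)]
wing_tip [([205.0, 203.0], 0.63)]
knob_axis [([214.0, 178.0], 0.6)]
rail [([211.0, 151.0], 0.88), ([382.0, 210.0], 0.56)]
clip_1 [([219.0, 148.0], 0.89), ([236.0, 145.0], 0.76), ([202.0, 152.0], 0.67), ([182.0, 151.0], 0.65)]
clip_4 [([219.0, 148.0], 0.89), ([236.0, 145.0], 0.76), ([202.0, 152.0], 0.67), ([182.0, 151.0], 0.65)]
stand [([215.0, 164.0], 0.57)]
flux_jar [([287.0, 137.0], 0.75), ([203.0, 151.0], 0.48)]
firebrick [([333.0, 138.0], 0.7), ([350.0, 195.0], 0.55)]
dish [([139.0, 181.0], 0.84), ([353.0, 181.0], 0.66)]
side [0.354, -0.957, 0.842]
electrode_1 [([176.0, 315.0], 0.96), ([286.0, 286.0], 0.87), ([271.0, 321.0], 0.81), ([248.0, 235.0], 0.77), ([267.0, 259.0], 0.6), ([205.0, 270.0], 0.57)]
head_1 [([185.0, 335.0], 0.84), ([223.0, 266.0], 0.83), ([264.0, 288.0], 0.8), ([244.0, 326.0], 0.74), ([229.0, 230.0], 0.55), ([246.0, 262.0], 0.53)]
wing_tip [([235.0, 156.0], 0.49)]
knob_axis [([261.0, 162.0], 0.61)]
rail [([286.0, 143.0], 0.55)]
clip_1 [([295.0, 158.0], 0.92), ([284.0, 153.0], 0.7), ([276.0, 127.0], 0.6), ([282.0, 143.0], 0.57), ([321.0, 225.0], 0.28)]
clip_4 [([295.0, 158.0], 0.92), ([284.0, 153.0], 0.7), ([276.0, 127.0], 0.6), ([282.0, 143.0], 0.57), ([321.0, 225.0], 0.28)]
stand [([279.0, 181.0], 0.71)]
flux_jar [([324.0, 223.0], 0.68)]
firebrick [([338.0, 266.0], 0.56), ([288.0, 149.0], 0.54)]
dish []
[0.148 0.607 0.248] [[-0.971  0.238  0.   ]
 [ 0.238  0.971  0.   ]
 [-0.     0.    -1.   ]] [-0.253  0.434 -0.373] 1.0007726304786155
```

View pics/top0.png

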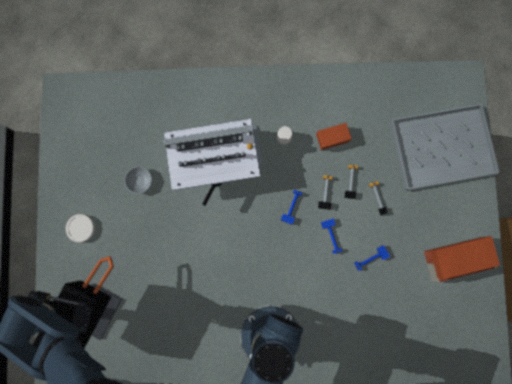

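View pics/side0.png

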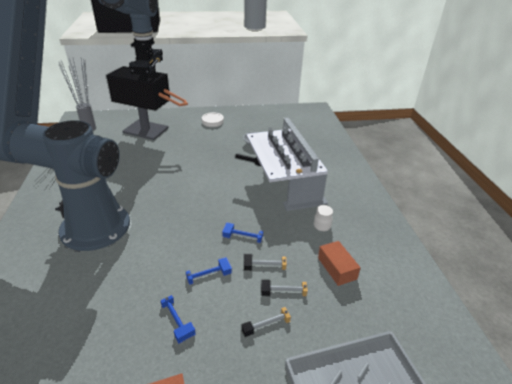

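```bash
python3 - <<'E'
from h import *
np.set_printoptions(precision=4,suppress=True)
print(cams.calibration('top')['mtx'],cams.calibration('side')['mtx'])
imgs=[];
for n in('top','side'):
    ps=[];ds=[]
    for i in range(4):
        p,d=cap(n); ps.append(p.astype(float));ds.append(np.where(d>0,d,np.nan))
    p=np.mean(ps,0);d=np.nanmean(ds,0);np.savez(n+'.npz',p=p,d=d)
    P=cloud(n,np.nan_to_num(d))
    m=(np.abs(P[...,2]-.13)<.006)
    c=np.zeros(m.shape,np.uint8);c[m]=1
    k,l,s,cc=cv2.connectedComponentsWithStats(c)
    b=1+np.argmax(s[1:,4]);m=(l==b)
    # plate hull
    X=P[m]; r=cv2.minAreaRect(X[:,:2].astype(np.float32)); print(n,'plate',s[b],r,np.median(X[:,2]))
    t=np.abs(P[...,2])<.004; print('table z',np.nanmedian(P[...,2][np.abs(P[...,2])<.01]))
p=np.load('top.npz')['p'].astype(np.uint8)
a=cv2.resize(p[110:230,150:270],None,fx=5,fy=5,interpolation=cv2.INTER_CUBIC)
cv2.imwrite('pics/a.png',a)
p=np.load('side.npz')['p'].astype(np.uint8)
e=cv2.resize(p[245:345,235:325],None,fx=6,fy=6,interpolation=cv2.INTER_CUBIC)
cv2.imwrite('pics/e.png',e)
E
```

```text
[[426.5561   0.     256.5598]
 [  0.     426.5561 196.5685]
 [  0.       0.       1.    ]] [[386.325    0.     249.9392]
 [  0.     386.325  181.0277]
 [  0.       0.       1.    ]]
top plate [ 166  129   94   61 3113] ((0.6117052435874939, 0.18086448311805725), (0.1628008931875229, 0.3006269931793213), 7.437891483306885) 0.13063074069495456
table z 0.0008760216550656233
side plate [ 246  130   82   50 1673] ((0.6306359171867371, 0.1809651404619217), (0.20266446471214294, 0.3044840693473816), 7.619990825653076) 0.12797754593557992
table z -0.0006058413066895722
```

View pics/a.png

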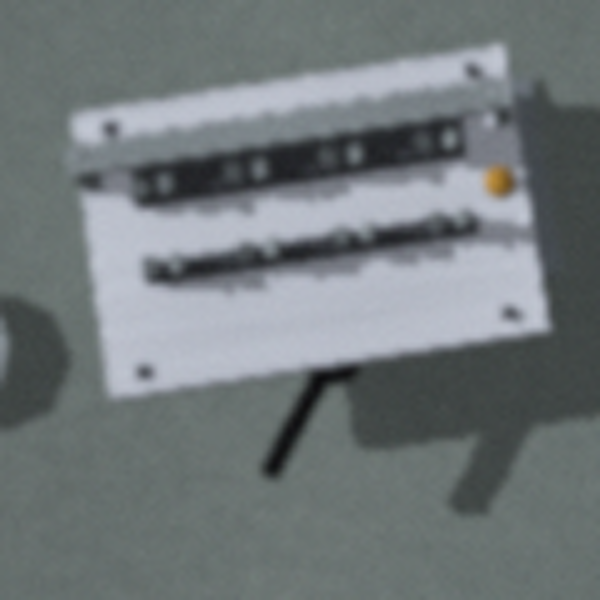

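View pics/e.png

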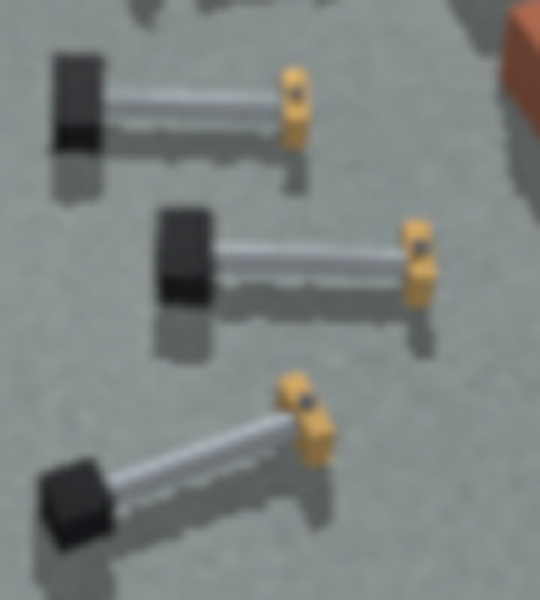

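```bash
cat > fit.py <<'E'
from h import *
from scipy.optimize import minimize
S=6
def boxpts(x0,x1,w,h0,h1):
    return np.array([[x,y,z] for x in(x0,x1) for y in(-w/2,w/2) for z in(h0,h1)])
def proj(n,X):
    c=cams.calibration(n)
    return cv2.projectPoints(X,cv2.Rodrigues(np.array(c['R']))[0],np.array(c['t']),np.array(c['mtx']),np.array(c['dist_coeffs']))[0][:,0]
def soft(n,X,roi):
    u0,v0,u1,v1=roi
    q=(proj(n,X)-[u0,v0]+.5)*S*16-8
    m=np.zeros(((v1-v0)*S,(u1-u0)*S),np.float32)
    cv2.fillConvexPoly(m,cv2.convexHull(np.round(q).astype(np.int32)),1.,cv2.LINE_AA,4)
    return cv2.GaussianBlur(cv2.resize(m,(u1-u0,v1-v0),interpolation=cv2.INTER_AREA),(0,0),.6)
def masks(p):
    p=p.astype(float); g=p.max(2)
    dark=np.clip((70-g)/40,0,1)            # graphite
    brass=np.clip((p[...,2]-p[...,0]-20)/70,0,1)
    return dark.astype(np.float32),brass.astype(np.float32)
def fit(imgs,hd,ft,zb=0.,widths=(.024,.031,.038,.045)):
    """hd, ft: rough world xy of head and foot; zb height of electrode underside"""
    hd=np.array(hd);ft=np.array(ft);c=(hd+ft)/2;a=np.arctan2(*(ft-hd)[::-1]);M={n:masks(p) for n,p in imgs.items()}
    out=[]
    for w_ in widths:
        def pose(P,v):
            R=np.array([[np.cos(v[2]),-np.sin(v[2]),0],[np.sin(v[2]),np.cos(v[2]),0],[0,0,1]])
            return P@R.T+[v[0],v[1],zb]
        roi={n:np.r_[proj(n,np.array([[*c,.01+zb]]))[0].astype(int)-38,proj(n,np.array([[*c,.01+zb]]))[0].astype(int)+38] for n in imgs}
        def cost(s):
            v=[c[0]+s[0]*.01,c[1]+s[1]*.01,a+s[2]*.1];e=0
            for n in imgs:
                r=roi[n]
                for k,B in((0,boxpts(-.067,-.042,w_,0,.022)),(1,boxpts(.042,.054,.032,0,.022))):
                    X=pose(B,v);m=soft(n,X,r);o=M[n][k][r[1]:r[3],r[0]:r[2]]
                    near=cv2.dilate((m>.1).astype(np.uint8),np.ones((7,7)))
                    e+=((m-o)**2*near).sum()+ ((m)*(1-o)).sum()*.1
            return e
        b=min((minimize(cost,s0,method='Nelder-Mead',options=dict(initial_simplex=np.array([s0]+[np.array(s0)+d for d in np.eye(3)*.6]),maxiter=150)) for s0 in([0,0,0.],[.4,-.4,.3])),key=lambda r:r.fun)
        out.append((round(b.fun,2),w_,np.round([c[0]+b.x[0]*.01,c[1]+b.x[1]*.01,np.degrees(a+b.x[2]*.1)],4)))
    return sorted(out,key=lambda t:t[0])
E
python3 - <<'E'
from fit import *
I={n:np.load(n+'.npz')['p'] for n in('top','side')}
for hd,ft in(((324.5,206),(328,178)),((350,195),(353,167)),((383,212),(376,184))):
    H=wz('top',*hd,.02)[:2];F=wz('top',*ft,.02)[:2]
    print(H.round(3),F.round(3))
    for n in(('top','side'),('top',),('side',)):
        print(n,fit({k:I[k] for k in n},H,F)[:3])
C=[wz('top',150+(u+.5)/5-.5,110+(v+.5)/5-.5,.13)[:2] for u,v in((72,115),(503,45),(550,328),(110,398))]
C=np.array(C);print(C.round(4));r=C.mean(0)
yv=(C[0]-C[1]+C[3]-C[2])/2;xv=(C[0]-C[3]+C[1]-C[2])/2
print('len',np.hypot(*yv),np.hypot(*xv),'yaw',np.degrees(np.arctan2(-yv[0],yv[1])),np.degrees(np.arctan2(xv[1],xv[0])))
th=np.radians(7.5);print('origin',r-.015*np.array([np.cos(th),np.sin(th)]))
print('bolt',wz('top',150+498.5/5-.4,110+182.5/5-.4,.136), 'bolt side')
print('wing tip',wz('top',150+272.5/5-.4,110+470/5-.4,.104))
E
```

```text
[ 0.451 -0.209] [ 0.552 -0.226]Traceback (most recent call last):
  File "<stdin>", line 7, in <module>
  File "fit.py", line 38, in fit
    b=min((minimize(cost,s0,method='Nelder-Mead',options=dict(initial_simplex=np.array([s0]+[np.array(s0)+d for d in np.eye(3)*.6]),maxiter=150)) for s0 in([0,0,0.],[.4,-.4,.3])),key=lambda r:r.fun)
  File "fit.py", line 38, in <genexpr>
    b=min((minimize(cost,s0,method='Nelder-Mead',options=dict(initial_simplex=np.array([s0]+[np.array(s0)+d for d in np.eye(3)*.6]),maxiter=150)) for s0 in([0,0,0.],[.4,-.4,.3])),key=lambda r:r.fun)
           ~~~~~~~~^^^^^^^^^^^^^^^^^^^^^^^^^^^^^^^^^^^^^^^^^^^^^^^^^^^^^^^^^^^^^^^^^^^^^^^^^^^^^^^^^^^^^^^^^^^^^^^^^^^^^^^^^^^^^^^^^^^^^^^^^^^^^^
    res = _minimize_neldermead(fun, x0, args, callback, bounds=bounds,
                               **options)
    fsim[j] = func(sim[j])
              ~~~~^^^^^^^^
    fx = function(np.copy(x), *(wrapper_args + args))
  File "fit.py", line 34, in cost
    X=pose(B,v);m=soft(n,X,r);o=M[n][k][r[1]:r[3],r[0]:r[2]]
                  ~~~~^^^^^^^
  File "fit.py", line 11, in soft
    q=(proj(n,X)-[u0,v0]+.5)*S*16-8
       ~~~~^^^^^
  File "fit.py", line 7, in proj
    c=cams.calibration(n)
ValueError: time passes only in moves, steps and waits
```

```bash
sed -i 's/^def cap(/_C={}\ndef cal(n):\n    if n not in _C: _C[n]=cams.calibration(n)\n    return _C[n]\ndef cap(/; s/c=cams.calibration(n)/c=cal(n)/' h.py; sed -i 's/c=cams.calibration(n)/c=cal(n)/' fit.py
cat > t.py <<'E'
from fit import *
I={n:np.load(n+'.npz')['p'] for n in('top','side')}
for hd,ft in(((324.5,206),(328,178)),((350,195),(353,167)),((383,212),(376,184))):
    H=wz('top',*hd,.02)[:2];F=wz('top',*ft,.02)[:2]
    print(H.round(3),F.round(3))
    for n in(('top','side'),('top',),('side',)):
        print(n,fit({k:I[k] for k in n},H,F)[:3])
C=[wz('top',150+(u+.5)/5-.5,110+(v+.5)/5-.5,.13)[:2] for u,v in((72,115),(503,45),(550,328),(110,398))]
C=np.array(C);print(C.round(4));r=C.mean(0)
yv=(C[0]-C[1]+C[3]-C[2])/2;xv=(C[0]-C[3]+C[1]-C[2])/2
print('len',np.hypot(*yv),np.hypot(*xv),'yaw',np.degrees(np.arctan2(-yv[0],yv[1])),np.degrees(np.arctan2(xv[1],xv[0])))
th=np.radians(7.5);print('origin',r-.015*np.array([np.cos(th),np.sin(th)]))
print('bolt',wz('top',150+498.5/5-.4,110+182.5/5-.4,.136), 'bolt side')
print('wing tip',wz('top',150+272.5/5-.4,110+470/5-.4,.104))
E
python3 t.py
```

```text
[ 0.451 -0.209] [ 0.552 -0.226]
('top', 'side') [(np.float64(102.55), 0.031, array([ 0.5096, -0.2204, -6.7906])), (np.float64(103.77), 0.024, array([ 0.5097, -0.2214, -5.5947])), (np.float64(106.22), 0.038, array([ 0.5098, -0.2189, -7.8477]))]
('top',) [(np.float64(18.51), 0.038, array([ 0.5093, -0.2179, -7.5825])), (np.float64(22.0), 0.045, array([ 0.5092, -0.2183, -7.3091])), (np.float64(24.28), 0.031, array([ 0.5094, -0.2184, -7.2821]))]
('side',) [(np.float64(68.97), 0.024, array([ 0.5099, -0.2227, -6.2864])), (np.float64(76.08), 0.031, array([ 0.5095, -0.2214, -7.0522])), (np.float64(86.63), 0.038, array([ 0.5098, -0.2195, -7.8866]))]
[ 0.488 -0.302] [ 0.59  -0.319]
('top', 'side') [(np.float64(99.41), 0.024, array([ 0.5459, -0.3144, -6.9041])), (np.float64(102.55), 0.031, array([ 0.5459, -0.3133, -8.0844])), (np.float64(122.56), 0.038, array([ 0.5458, -0.3128, -8.4673]))]
('top',) [(np.float64(17.42), 0.031, array([ 0.5456, -0.3122, -7.5541])), (np.float64(21.35), 0.038, array([ 0.5456, -0.3124, -7.3272])), (np.float64(23.06), 0.024, array([ 0.5458, -0.3124, -7.677 ]))]
('side'
[... 423 characters left out ...]
4022, 12.9437]))]
('top',) [(np.float64(12.37), 0.024, array([ 0.4813, -0.4051, 16.7144])), (np.float64(23.17), 0.031, array([ 0.4813, -0.4059, 16.8342])), (np.float64(36.5), 0.038, array([ 0.4815, -0.4058, 16.7194]))]
('side',) [(np.float64(92.56), 0.024, array([ 0.4822, -0.4053, 15.5492])), (np.float64(124.05), 0.031, array([ 0.4824, -0.4028, 13.5768])), (np.float64(154.31), 0.038, array([ 0.4817, -0.4018, 11.765 ]))]
[[0.7091 0.3437]
 [0.7485 0.0475]
 [0.5516 0.0211]
 [0.513  0.3184]]
len 0.2993056118036961 0.19818434608532334 yaw 7.491106070571425 7.506080902237235
origin [0.61564391 0.18070977]
bolt [0.6511186  0.05295629 0.136     ] bolt side
wing tip [0.46368581 0.21286804 0.104     ]
```

Look-alikes: the black-headed electrodes sit in top view at (325,192), (352,181) and (380,198). The blue dumb-bells are at (291,207), (332,237) and (373,259) and aren't meant. In the crops the bolt is on the right (-y) end at top (249,146), the wing is at (205,203), and the three dark heads have brass feet with their screws up. Head widths by fit are 38 (left), 31 (middle) and 24 mm (right).

Knob first.

```bash
python3 -m handwheel '[[0.18,-0.18,0,0,0,0.186],[0.18,-0.18,0,0,0,0.186],[0.18,-0.18,0,0,0,0.186],[0.18,-0.18,0,0,0,0.186],[0.18,-0.18,0,0,0,0.186],[0.18,-0.18,0,0,0,0.186],[0.18,-0.18,0,0,0,0.186],[0.18,-0.18,0,0,0,0.186]]' -1
python3 -m handwheel '[[0.165,-0.187,0,0,0,0],[0.165,-0.187,0,0,0,0],[0.165,-0.187,0,0,0,0],[0.165,-0.187,0,0,0,0],[0.165,-0.187,0,0,0,0],[0.165,-0.187,0,0,0,0],[0.165,-0.187,0,0,0,0],[0.165,-0.187,0,0,0,0]]'
python3 - <<'E'
from h import *
p,d=cap('top');P=cloud('top',d)
s=bot.read_state();print(s['joint_positions'],s['tcp_rot'])
p=cv2.resize(p[130:250,150:270],None,fx=5,fy=5,interpolation=cv2.INTER_CUBIC);cv2.imwrite('pics/b.png',p)
E
```

```text
time_s: 2.27
position: [0.3308, 0.4252, 0.2477]
tcp_rot: [[-0.992, -0.127, 0.001], [-0.127, 0.992, -0.0], [-0.001, -0.0, -1.0]]
force: [-0.6, 0.6, -0.7]
opening: 0.48
grasp_force: 0.0
time_s: 2.93
position: [0.4945, 0.2398, 0.2475]
tcp_rot: [[-0.992, -0.129, 0.0], [-0.129, 0.992, 0.001], [-0.0, 0.001, -1.0]]
force: [-1.3, -0.2, -0.1]
opening: 0.009
grasp_force: 0.0
[ 1.43198475e+01  2.43811663e+01  9.30977472e+01  6.87283174e-02
  6.25697595e+01 -8.32324160e+01] [[-9.91397395e-01 -1.30881722e-01 -1.08615625e-03]
 [-1.30882640e-01  9.91397529e-01  8.21555797e-04]
 [ 9.69285983e-04  9.56647274e-04 -9.99999073e-01]]
```

```bash
python3 -m handwheel '[[-0.002,0,-0.04,0,0,0],[-0.002,0,-0.08,0,0,0],[-0.002,0,-0.11,0,0,0],[-0.002,0,-0.13,0,0,0],[-0.002,0,-0.134,0,0,0],[-0.002,0,-0.134,0,0,0],[-0.002,0,-0.134,0,0,0],[-0.002,0,-0.134,0,0,0]]' 
python3 -m handwheel '[[-0.01,-0.015,0,0,0,0],[-0.02,-0.029,0,0,0,0],[-0.025,-0.043,0,0,0,0],[-0.03,-0.058,0,0,0,0],[-0.03,-0.072,0,0,0,0],[-0.029,-0.084,0,0,0,0],[-0.025,-0.096,0,0,0,0],[-0.022,-0.104,0,0,0,0]]'
python3 -m handwheel '[[0.001,-0.003,0,0,0,0],[0.002,-0.005,0,0,0,0],[0.004,-0.008,0,0,0,0],[0.006,-0.011,0,0,0,0],[0.007,-0.013,0,0,0,0],[0.007,-0.013,0,0,0,0],[0.007,-0.013,0,0,0,0],[0.007,-0.013,0,0,0,0]]'
```

```text
time_s: 3.65
position: [0.4921, 0.2412, 0.1152]
tcp_rot: [[-0.991, -0.133, 0.003], [-0.133, 0.991, 0.001], [-0.003, 0.0, -1.0]]
force: [0.1, 0.3, 0.1]
opening: 0.009
grasp_force: 0.0
time_s: 4.32
position: [0.4709, 0.1357, 0.1153]
tcp_rot: [[-0.991, -0.131, 0.004], [-0.131, 0.991, 0.001], [-0.004, 0.0, -1.0]]
force: [-0.3, 1.4, 0.8]
opening: 0.002
grasp_force: 0.6
time_s: 4.98
position: [0.4758, 0.1243, 0.1135]
tcp_rot: [[-0.991, -0.132, -0.001], [-0.132, 0.991, 0.002], [0.001, 0.002, -1.0]]
force: [-2.1, 6.1, 2.8]
opening: 0.004
grasp_force: 2.2
```

```bash
python3 -m handwheel '[[-0.01,0.02,0,0,0,0],[-0.01,0.02,0.03,0,0,0],[-0.01,0.02,0.07,0,0,0],[-0.01,0.02,0.11,0,0,0],[-0.01,0.02,0.135,0,0,0],[-0.01,0.02,0.135,0,0,0],[-0.01,0.02,0.135,0,0,0],[-0.01,0.02,0.135,0,0,0]]' 
python3 -m handwheel '[[0,-0.28,0,0,0,0],[0,-0.28,0,0,0,0],[0,-0.28,0,0,0,0],[0,-0.28,0,0,0,0],[0,-0.28,0,0,0,0],[0,-0.28,0,0,0,0],[0,-0.28,0,0,0,0],[0,-0.28,0,0,0,0]]' -0.1
python3 - <<'E'
from h import *
p,d=cap('top')
p=cv2.resize(p[120:230,155:405],None,fx=3.2,fy=3.2,interpolation=cv2.INTER_CUBIC);cv2.imwrite('pics/c.png',p)
E
```

```text
time_s: 5.65
position: [0.4656, 0.143, 0.2478]
tcp_rot: [[-0.991, -0.132, -0.002], [-0.132, 0.991, -0.0], [0.002, -0.0, -1.0]]
force: [0.3, 0.1, 0.7]
opening: 0.006
grasp_force: 0.0
time_s: 6.32
position: [0.4665, -0.1424, 0.2466]
tcp_rot: [[-0.992, -0.126, -0.002], [-0.126, 0.992, -0.002], [0.002, -0.001, -1.0]]
force: [1.0, 0.7, -1.3]
opening: 0.435
grasp_force: 0.0
```

View pics/c.png

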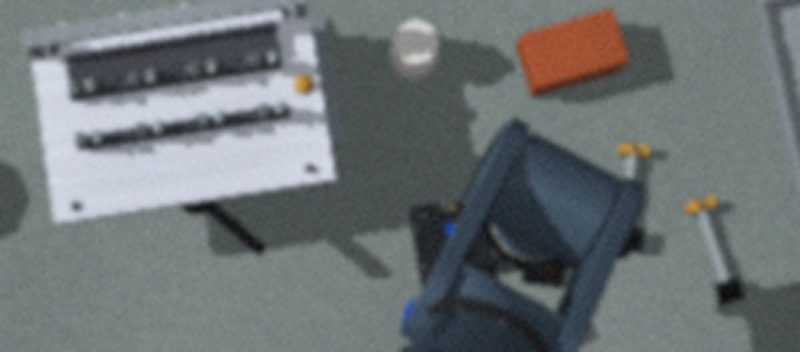

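```bash
python3 -m handwheel '[[0.016,-0.265,0,0,0,0.077],[0.016,-0.265,0,0,0,0.077],[0.016,-0.265,0,0,0,0.077],[0.016,-0.265,-0.05,0,0,0.077],[0.016,-0.265,-0.1,0,0,0.077],[0.016,-0.265,-0.12,0,0,0.077],[0.016,-0.265,-0.12,0,0,0.077],[0.016,-0.265,-0.12,0,0,0.077]]' 
python3 -m handwheel '[[0,0,0,0,0,0],[0,0,0,0,0,0],[0,0,0,0,0,0],[0,0,0,0,0,0],[0,0,0,0,0,0],[0,0,0,0,0,0],[0,0,0,0,0,0],[0,0,0,0,0,0]]' 
python3 - <<'E'
from h import *
s=bot.read_state();print(s['position'],s['joint_positions'])
p,d=cap('side')
print([(np.round(r['position']).tolist(),round(r['conf'],2)) for r in models.tip_of('electrode_1','side')])
p=cv2.resize(p[200:384,100:360],None,fx=3,fy=3,interpolation=cv2.INTER_CUBIC);cv2.imwrite('pics/d.png',p)
E
```

```text
time_s: 7.03
position: [0.4811, -0.4016, 0.1233]
tcp_rot: [[-0.959, -0.282, -0.004], [-0.282, 0.959, 0.005], [0.003, 0.006, -1.0]]
force: [0.9, 0.4, 0.1]
opening: 0.449
grasp_force: 0.0
time_s: 7.7
position: [0.4827, -0.4017, 0.1294]
tcp_rot: [[-0.959, -0.283, 0.001], [-0.283, 0.959, -0.001], [-0.001, -0.001, -1.0]]
force: [0.1, -0.5, 0.1]
opening: 0.45
grasp_force: 0.0
[ 0.4827142  -0.40168695  0.12937217] [-4.99465282e+01  3.87742561e+01  8.72803469e+01  1.09647688e-03
  5.38756599e+01 -1.56376081e+02]
[([202.0, 272.0], 0.87), ([282.0, 140.0], 0.65), ([268.0, 323.0], 0.64), ([174.0, 316.0], 0.64), ([247.0, 233.0], 0.48), ([287.0, 144.0], 0.42)]
```

View pics/d.png

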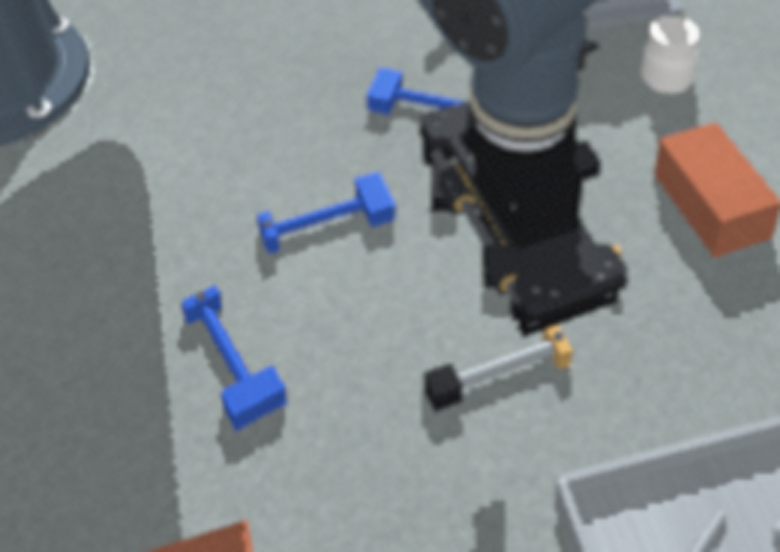

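```bash
python3 -m handwheel '[[-0.001,-0.003,-0.03,0,0,0],[-0.001,-0.003,-0.06,0,0,0],[-0.001,-0.003,-0.09,0,0,0],[-0.001,-0.003,-0.1,0,0,0],[-0.001,-0.003,-0.101,0,0,0],[-0.001,-0.003,-0.101,0,0,0],[-0.001,-0.003,-0.101,0,0,0],[-0.001,-0.003,-0.101,0,0,0]]' 
python3 -m handwheel '[[0,0,0,0,0,0],[0,0,0,0,0,0],[0,0,0,0,0,0],[0,0,0,0,0,0],[0,0,0,0,0,0],[0,0,0,0,0,0],[0,0,0,0,0,0],[0,0,0,0,0,0]]' -1
```

```text
time_s: 8.47
position: [0.4818, -0.4053, 0.0283]
tcp_rot: [[-0.959, -0.282, 0.001], [-0.282, 0.959, -0.001], [-0.001, -0.001, -1.0]]
force: [-0.6, 0.4, 0.6]
opening: 0.451
grasp_force: 0.0
time_s: 9.13
position: [0.4814, -0.4049, 0.0276]
tcp_rot: [[-0.959, -0.282, 0.0], [-0.282, 0.959, 0.0], [-0.0, 0.0, -1.0]]
force: [0.5, 0.6, 0.8]
opening: 0.129
grasp_force: 30.0
```

```bash
python3 -m handwheel '[[0,0,0.03,0,0,0],[0,0,0.07,0,0,0],[0,0,0.11,0,0,0],[0,0,0.15,0,0,0],[0,0,0.19,0,0,0],[0,0,0.222,0,0,0],[0,0,0.222,0,0,0],[0,0,0.222,0,0,0]]' 
python3 -m handwheel '[[0.03,0.04,0,0,0,0],[0.05,0.08,0,0,0,0],[0.07,0.115,0,0,0,-0.03],[0.08,0.15,0,0,0,-0.06],[0.09,0.185,0,0,0,-0.078],[0.1,0.22,0,0,0,-0.078],[0.11,0.25,0,0,0,-0.078],[0.11,0.25,0,0,0,-0.078]]'
python3 -m handwheel '[[0.005,0.035,0,0,0,0],[0.01,0.07,0,0,0,0],[0.015,0.105,0,0,0,0],[0.02,0.14,0,0,0,0],[0.025,0.175,0,0,0,0],[0.03,0.21,0,0,0,0],[0.036,0.24,0,0,0,0],[0.036,0.24,0,0,0,0]]'
python3 -m handwheel '[[0,0,0,0,0,0],[0,0,0,0,0,0],[0,0,0,0,0,0],[0,0,0,0,0,0],[0,0,0,0,0,0],[0,0,0,0,0,0],[0,0,0,0,0,0],[0,0,0,0,0,0]]'
python3 - <<'E'
from h import *
s=bot.read_state();print(s['position'],s['joint_positions'])
p,d=cap('side')
p=cv2.resize(p[60:220,200:380],None,fx=3.7,fy=3.7,interpolation=cv2.INTER_CUBIC);cv2.imwrite('pics/f.png',p)
E
```

```text
time_s: 9.8
position: [0.4821, -0.4056, 0.2519]
tcp_rot: [[-0.959, -0.282, 0.003], [-0.282, 0.959, -0.004], [-0.002, -0.005, -1.0]]
force: [-0.2, 0.9, -2.0]
opening: 0.126
grasp_force: 30.0
time_s: 10.47
position: [0.5908, -0.1478, 0.2465]
tcp_rot: [[-0.991, -0.135, -0.005], [-0.136, 0.991, 0.006], [0.004, 0.007, -1.0]]
force: [0.2, -0.0, -0.9]
opening: 0.124
grasp_force: 30.0
time_s: 11.13
position: [0.6264, 0.0906, 0.2468]
tcp_rot: [[-0.991, -0.135, -0.004], [-0.135, 0.991, 0.003], [0.004, 0.004, -1.0]]
force: [-0.0, 0.9, -0.5]
opening: 0.123
grasp_force: 30.0
time_s: 11.8
position: [0.6274, 0.0846, 0.2497]
tcp_rot: [[-0.992, -0.129, 0.0], [-0.129, 0.992, -0.0], [-0.0, -0.0, -1.0]]
force: [0.1, 0.5, -0.4]
opening: 0.125
grasp_force: 30.0
[0.62744632 0.08464864 0.24969856] [-2.41290377e+00  3.07287633e+01  8.07290953e+01 -2.30517230e-03
  6.85292949e+01 -9.98336397e+01]
```

View pics/f.png

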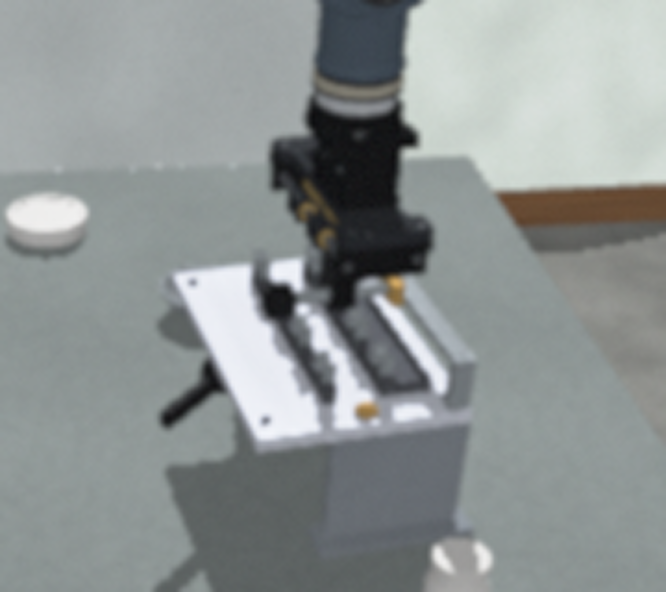

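```bash
python3 -m handwheel '[[0.001,0.001,-0.02,0,0,0],[0.001,0.001,-0.04,0,0,0],[0.001,0.001,-0.055,0,0,0],[0.001,0.001,-0.058,0,0,0],[0.001,0.001,-0.058,0,0,0],[0.001,0.001,-0.058,0,0,0],[0.001,0.001,-0.058,0,0,0],[0.001,0.001,-0.058,0,0,0]]' 
python3 -m handwheel '[[0,0,-0.004,0,0,0],[0,0,-0.008,0,0,0],[0,0,-0.011,0,0,0],[0,0,-0.014,0,0,0],[0,0,-0.017,0,0,0],[0,0,-0.019,0,0,0],[0,0,-0.02,0,0,0],[0,0,-0.02,0,0,0]]'
python3 -m handwheel '[[0,0,0,0,0,0],[0,0,0,0,0,0],[0,0,0,0,0,0],[0,0,0,0,0,0],[0,0,0,0,0,0],[0,0,0,0,0,0],[0,0,0,0,0,0],[0,0,0,0,0,0]]'
```

```text
time_s: 12.52
position: [0.6288, 0.0861, 0.1921]
tcp_rot: [[-0.992, -0.13, 0.001], [-0.13, 0.992, -0.0], [-0.001, -0.0, -1.0]]
force: [-0.2, -0.5, -0.5]
opening: 0.123
grasp_force: 30.0
time_s: 13.18
position: [0.6294, 0.0863, 0.1884]
tcp_rot: [[-0.991, -0.131, 0.009], [-0.131, 0.991, -0.002], [-0.008, -0.003, -1.0]]
force: [-23.6, -0.4, 72.3]
opening: 0.129
grasp_force: 61.4
time_s: 13.85
position: [0.6294, 0.0863, 0.1884]
tcp_rot: [[-0.991, -0.131, 0.009], [-0.131, 0.991, -0.002], [-0.008, -0.003, -1.0]]
force: [-23.0, 0.2, 72.5]
opening: 0.126
grasp_force: 61.4
```

```bash
python3 -m handwheel '[[0,0,0.01,0,0,0],[0,0,0.02,0,0,0],[0,0,0.022,0,0,0],[0,0,0.022,0,0,0],[0,0,0.022,0,0,0],[0,0,0.022,0,0,0],[0,0,0.022,0,0,0],[0,0,0.022,0,0,0]]'
python3 - <<'E'
from h import *
s=bot.read_state();print(s['position'],s['force'])
def clipc(n,u0,v0,u1,v1):
    p=np.mean([cap(n)[0].astype(float) for _ in range(4)],0)
    np.save(n+'_g.npy',p)
    return cv2.resize(p[v0:v1,u0:u1].astype(np.uint8),(400,400),interpolation=cv2.INTER_CUBIC)
a=clipc('side',255,115,335,195);b=clipc('top',190,120,260,190)
cv2.imwrite('pics/g.png',np.hstack([a,b]))
E
```

```text
time_s: 14.52
position: [0.628, 0.0861, 0.192]
tcp_rot: [[-0.992, -0.13, -0.003], [-0.13, 0.992, 0.0], [0.003, 0.0, -1.0]]
force: [-0.6, 0.4, -2.2]
opening: 0.127
grasp_force: 30.0
[0.62795224 0.08606192 0.19197405] [-0.58400806  0.35629743 -2.21809271]
```

View pics/g.png

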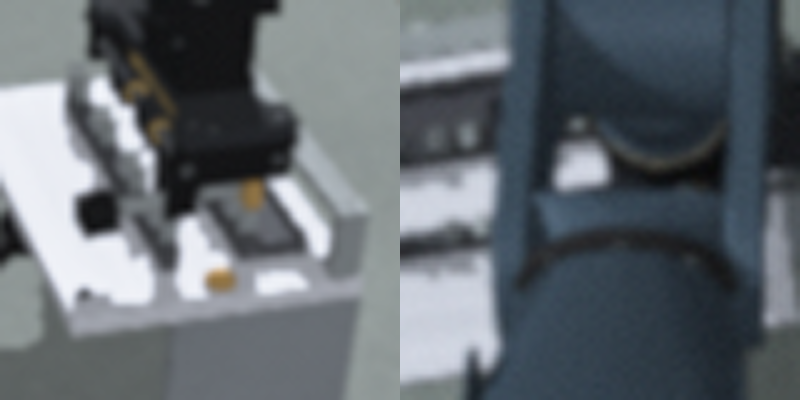

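```bash
python3 - <<'E'
from h import *
s=bot.read_state();T=np.array(s['position'])
a=np.array([np.cos(np.radians(7.4)),np.sin(np.radians(7.4)),0])
for dx in(-.008,0,.008):
  c=T+a*dx-[0,0,.0166]
  print(dx,'head c',px('side',c-.0545*a),'foot top',px('side',c+.048*a+[0,0,.011]),'foot c',px('side',c+.048*a))
p=np.load('side_g.npy')
c=T-[0,0,.0166]
d=p.copy().astype(np.uint8)
d=cv2.resize(d[115:195,255:335],None,fx=8,fy=8,interpolation=cv2.INTER_CUBIC)
def dr(X,col):
    q=[tuple(np.round((px('side',x)-[255,115]+.5)*8-.5).astype(int)) for x in X]
    for i in range(len(q)): cv2.line(d,tuple(map(int,q[i])),tuple(map(int,q[(i+1)%len(q)])),col,1)
b=np.array([-a[1],a[0],0]);z=np.array([0,0,1])
for x0,x1,w in((-.067,-.042,.012),(.042,.054,.016)):
  for h in(-.011,.011): dr([c+x0*a-w*b+h*z,c+x1*a-w*b+h*z,c+x1*a+w*b+h*z,c+x0*a+w*b+h*z],(0,0,255))
O=np.array([.6156,.1807,.13]);
def S(x,y,h): return O+x*a+y*b+np.array([0,0,h])
for x in(-.033,-.021,.021,.033): dr([S(x,-.113,.02),S(x,.113,.02)],(0,255,0))
for y in(-.096,-.032,.032,.096): dr([S(-.033,y,.02),S(.033,y,.02)],(255,0,0))
dr([S(-.085,-.15,0),S(.115,-.15,0),S(.115,.15,0),S(-.085,.15,0)],(255,0,255))
cv2.imwrite('pics/i.png',d[:600])
E
```

```text
-0.008 head c [271.51719709 155.85742372] foot top [301.77145329 149.20589208] foot c [301.44285767 152.08536342]
0 head c [273.88945548 155.55870086] foot top [304.07695563 148.91864857] foot c [303.73688253 151.79587413]
0.008 head c [276.25537212 155.26072595] foot top [306.37656049 148.63208613] foot c [306.02506597 151.50707492]
```

View pics/i.png

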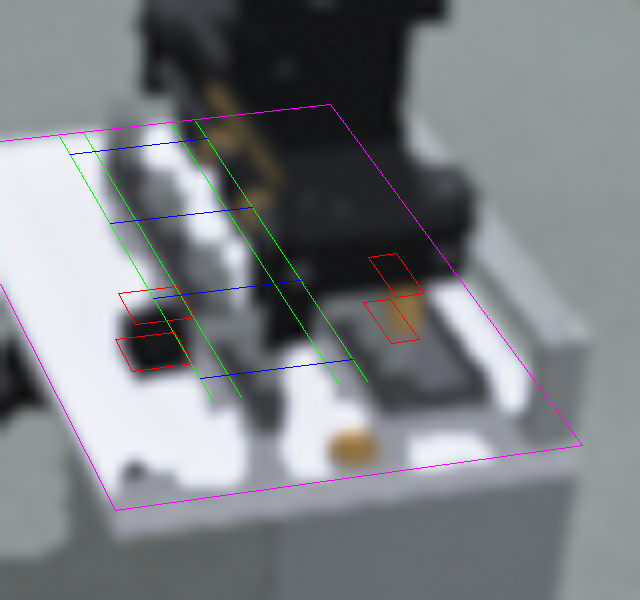

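The overlay shows that the rail's middle sits at stand x = +20 mm, in line with the bolt, so the head was on the front wall. I'll shift 20 mm back and press again.

```bash
python3 -m handwheel '[[0,0,0.015,0,0,0],[0,0,0.02,0,0,0],[0.01,0.001,0.02,0,0,0],[0.02,0.002,0.02,0,0,0],[0.02,0.002,0.02,0,0,0],[0.02,0.002,0.02,0,0,0],[0.02,0.002,0.01,0,0,0],[0.02,0.002,0.002,0,0,0]]'
python3 -m handwheel '[[0,0,0,0,0,0],[0,0,-0.003,0,0,0],[0,0,-0.006,0,0,0],[0,0,-0.009,0,0,0],[0,0,-0.012,0,0,0],[0,0,-0.014,0,0,0],[0,0,-0.014,0,0,0],[0,0,-0.014,0,0,0]]'
```

```text
time_s: 15.58
position: [0.6478, 0.0881, 0.1949]
tcp_rot: [[-0.992, -0.13, -0.0], [-0.13, 0.992, -0.0], [0.0, 0.0, -1.0]]
force: [-0.1, 0.3, -1.7]
opening: 0.128
grasp_force: 30.0
time_s: 16.25
position: [0.649, 0.0879, 0.1832]
tcp_rot: [[-0.992, -0.13, 0.002], [-0.13, 0.992, -0.0], [-0.002, -0.001, -1.0]]
force: [-0.4, -0.2, 6.8]
opening: 0.124
grasp_force: 30.0
```

```bash
python3 -m handwheel '[[0,0,-0.003,0,0,0],[0,0,-0.005,0,0,0],[0,0,-0.007,0,0,0],[0,0,-0.009,0,0,0],[0,0,-0.01,0,0,0],[0,0,-0.011,0,0,0],[0,0,-0.011,0,0,0],[0,0,-0.011,0,0,0]]'
python3 -m handwheel '[[0,0,0,0,0,0],[0,0,0,0,0,0],[0,0,0,0,0,0],[0,0,0,0,0,0],[0,0,0,0,0,0],[0,0,0,0,0,0],[0,0,0,0,0,0],[0,0,0,0,0,0]]'
```

```text
time_s: 16.92
position: [0.65, 0.088, 0.1724]
tcp_rot: [[-0.992, -0.13, 0.004], [-0.13, 0.992, -0.0], [-0.004, -0.001, -1.0]]
force: [0.5, -0.7, 7.7]
opening: 0.127
grasp_force: 30.0
time_s: 17.58
position: [0.65, 0.088, 0.1725]
tcp_rot: [[-0.992, -0.13, 0.004], [-0.13, 0.992, -0.0], [-0.004, -0.001, -1.0]]
force: [1.0, -1.2, 8.7]
opening: 0.125
grasp_force: 30.0
```

```bash
python3 -m handwheel '[[0,0,-0.001,0,0,0],[0,0,-0.002,0,0,0],[0,0,-0.003,0,0,0],[0,0,-0.003,0,0,0],[0,0,-0.003,0,0,0],[0,0,-0.003,0,0,0],[0,0,-0.003,0,0,0],[0,0,-0.003,0,0,0]]'
python3 -m handwheel '[[0,0,0.003,0,0,0],[0,0,0.003,0,0,0],[0,0,0.003,0,0,0],[0,0,0.003,0,0,0],[0,0,0.003,0,0,0],[0,0,0.003,0,0,0],[0,0,0.003,0,0,0],[0,0,0.003,0,0,0]]' -0.3
python3 -m handwheel '[[0,0,0.03,0,0,0],[0,0,0.06,0,0,0],[0,0,0.08,0,0,0],[0,0,0.08,0,0,0],[0,-0.04,0.08,0,0,0],[0,-0.08,0.08,0,0,0],[-0.02,-0.12,0.08,0,0,0],[-0.02,-0.16,0.08,0,0,0]]'
```

```text
time_s: 18.25
position: [0.6501, 0.088, 0.1722]
tcp_rot: [[-0.991, -0.13, 0.006], [-0.13, 0.992, -0.0], [-0.005, -0.001, -1.0]]
force: [-3.7, 0.4, 20.2]
opening: 0.127
grasp_force: 30.0
time_s: 18.92
position: [0.6483, 0.0881, 0.1702]
tcp_rot: [[-0.992, -0.13, -0.001], [-0.13, 0.992, 0.0], [0.001, 0.0, -1.0]]
force: [-0.9, -0.7, -0.1]
opening: 0.35
grasp_force: 0.0
time_s: 19.58
position: [0.6252, -0.0708, 0.2491]
tcp_rot: [[-0.991, -0.131, -0.005], [-0.131, 0.991, 0.002], [0.005, 0.002, -1.0]]
force: [-0.4, 0.5, -0.2]
opening: 0.352
grasp_force: 0.0
```

```bash
sed -i 's/(70-g)\/40/(80-g)\/40/' fit.py; python3 - <<'E'
from fit import *
I={n:np.mean([cap(n)[0].astype(float) for _ in range(2)],0) for n in('top','side')}
for c,a in(((.5096,-.219),-7.),((.5458,-.3128),-7.5)):
    d=np.array([np.cos(np.radians(a)),np.sin(np.radians(a))]);c=np.array(c)
    for n in(('top',),('side',)): print(n,fit({k:I[k] for k in n},c-.0545*d,c+.048*d)[:2])
print('clip1')
c=np.array([.6479,.0881]);a=np.radians(7.5);d=np.array([np.cos(a),np.sin(a)])
print(fit({'side':I['side']},c-.0545*d,c+.048*d,.145)[:2],fit({'side':I['side']},c-.0545*d,c+.048*d,.157)[:2])
print(bot.read_state()['position'])
p=np.hstack([cv2.resize(I['top'][120:220,160:270].astype(np.uint8),(440,400),interpolation=cv2.INTER_CUBIC),cv2.resize(I['side'][110:200,245:325].astype(np.uint8),(356,400),interpolation=cv2.INTER_CUBIC)])
cv2.imwrite('pics/j.png',p)
E
```

```text
('top',) [(np.float64(17.44), 0.038, array([ 0.5094, -0.218 , -7.7141])), (np.float64(20.15), 0.045, array([ 0.5092, -0.2182, -7.4589]))]
('side',) [(np.float64(57.05), 0.024, array([ 0.5097, -0.2227, -4.7462])), (np.float64(60.41), 0.031, array([ 0.51  , -0.2211, -6.8336]))]
('top',) [(np.float64(16.79), 0.031, array([ 0.5456, -0.3124, -7.2412])), (np.float64(19.84), 0.038, array([ 0.5456, -0.3122, -7.2176]))]
('side',) [(np.float64(63.72), 0.024, array([ 0.5467, -0.3154, -7.1826])), (np.float64(68.34), 0.031, array([ 0.5466, -0.3142, -8.4602]))]
clip1
[(np.float64(66.74), 0.024, array([  0.6514,   0.0679, -18.2475])), (np.float64(74.53), 0.031, array([  0.6527,   0.0689, -18.5436]))] [(np.float64(70.87), 0.024, array([  0.647 ,   0.0497, -18.0824])), (np.float64(78.38), 0.031, array([  0.6488,   0.0517, -18.5496]))]
[ 0.62791482 -0.0720927   0.24956978]
```

View pics/j.png

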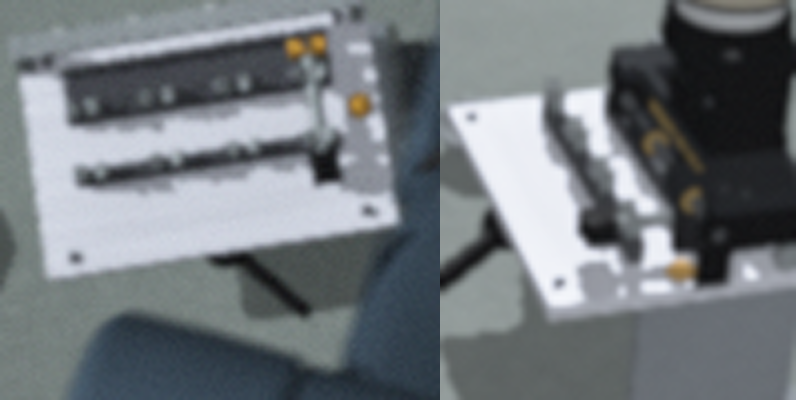

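The picture shows electrode 24 seated in clip 1 next to the bolt, with its foot at top (237,132) and head at (241,161). Electrode 31 is next.

```bash
python3 -m handwheel '[[-0.012,-0.035,0,0,0,-0.03],[-0.024,-0.07,0,0,0,-0.06],[-0.036,-0.105,0,0,0,-0.09],[-0.048,-0.14,0,0,0,-0.12],[-0.06,-0.175,0,0,0,-0.131],[-0.072,-0.21,0,0,0,-0.131],[-0.082,-0.241,0,0,0,-0.131],[-0.082,-0.241,0,0,0,-0.131]]' -0.1
python3 -m handwheel '[[0,0,-0.04,0,0,0],[0,0,-0.08,0,0,0],[0,0,-0.12,0,0,0],[0,0,-0.14,0,0,0],[0,0,-0.14,0,0,0],[0,0,-0.14,0,0,0],[0,0,-0.14,0,0,0],[0,0,-0.14,0,0,0]]'
```

```text
time_s: 20.45
position: [0.5456, -0.3165, 0.25]
tcp_rot: [[-0.991, 0.135, -0.0], [0.135, 0.991, -0.003], [-0.0, -0.003, -1.0]]
force: [0.8, 0.6, 0.5]
opening: 0.448
grasp_force: 0.0
time_s: 21.12
position: [0.5482, -0.3122, 0.1128]
tcp_rot: [[-0.991, 0.13, 0.004], [0.13, 0.991, -0.003], [-0.004, -0.002, -1.0]]
force: [0.6, 0.6, 0.5]
opening: 0.453
grasp_force: 0.0
```

```bash
python3 -m handwheel '[[0,0,-0.03,0,0,0],[0,0,-0.06,0,0,0],[0,0,-0.075,0,0,0],[0,0,-0.082,0,0,0],[0,0,-0.082,0,0,0],[0,0,-0.082,0,0,0],[0,0,-0.082,0,0,0],[0,0,-0.082,0,0,0]]'
python3 -m handwheel '[[0,0,0,0,0,0],[0,0,0,0,0,0],[0,0,0,0,0,0],[0,0,0,0,0,0],[0,0,0,0,0,0],[0,0,0,0,0,0],[0,0,0,0,0,0],[0,0,0,0,0,0]]' -1
python3 -m handwheel '[[0,0,0.03,0,0,0],[0,0,0.07,0,0,0],[0,0,0.11,0,0,0],[0,0,0.15,0,0,0],[0,0,0.19,0,0,0],[0,0,0.222,0,0,0],[0,0,0.222,0,0,0],[0,0,0.222,0,0,0]]'
```

```text
time_s: 21.78
position: [0.5475, -0.3127, 0.0304]
tcp_rot: [[-0.991, 0.131, 0.003], [0.131, 0.991, -0.002], [-0.003, -0.002, -1.0]]
force: [-0.1, 0.2, -0.1]
opening: 0.449
grasp_force: 0.0
time_s: 22.45
position: [0.5464, -0.3118, 0.0286]
tcp_rot: [[-0.991, 0.132, -0.0], [0.132, 0.991, 0.0], [0.0, 0.0, -1.0]]
force: [0.4, -0.8, 1.2]
opening: 0.125
grasp_force: 30.0
time_s: 23.12
position: [0.5472, -0.3124, 0.2528]
tcp_rot: [[-0.991, 0.131, 0.004], [0.131, 0.991, -0.003], [-0.004, -0.003, -1.0]]
force: [-0.6, 0.5, -1.5]
opening: 0.125
grasp_force: 30.0
```

```bash
python3 -m handwheel '[[0.01,0.035,0,0,0,0.02],[0.02,0.07,0,0,0,0.04],[0.03,0.105,0,0,0,0.07],[0.04,0.14,0,0,0,0.1],[0.05,0.175,0,0,0,0.132],[0.06,0.21,0,0,0,0.132],[0.07,0.24,0,0,0,0.132],[0.07,0.24,0,0,0,0.132]]'
python3 -m handwheel '[[0.003,0.035,0,0,0,0],[0.006,0.07,0,0,0,0],[0.01,0.105,0,0,0,0],[0.014,0.14,0,0,0,0],[0.018,0.175,0,0,0,0],[0.022,0.21,0,0,0,0],[0.023,0.2235,0,0,0,0],[0.023,0.2235,0,0,0,0]]'
python3 -m handwheel '[[0,0,0,0,0,0],[0,0,-0.02,0,0,0],[0,0,-0.04,0,0,0],[0,0,-0.05,0,0,0],[0,0,-0.055,0,0,0],[0,0,-0.055,0,0,0],[0,0,-0.055,0,0,0],[0,0,-0.055,0,0,0]]'
```

```text
time_s: 23.78
position: [0.6159, -0.0652, 0.2475]
tcp_rot: [[-0.991, -0.137, -0.005], [-0.137, 0.991, 0.005], [0.004, 0.006, -1.0]]
force: [-0.4, -0.3, -1.1]
opening: 0.128
grasp_force: 30.0
time_s: 24.45
position: [0.6379, 0.1549, 0.2478]
tcp_rot: [[-0.991, -0.136, -0.005], [-0.136, 0.991, 0.001], [0.005, 0.001, -1.0]]
force: [-0.8, -0.7, -0.2]
opening: 0.127
grasp_force: 30.0
time_s: 25.12
position: [0.6403, 0.1512, 0.1966]
tcp_rot: [[-0.991, -0.131, 0.002], [-0.131, 0.991, 0.0], [-0.002, -0.0, -1.0]]
force: [0.6, -0.1, -1.6]
opening: 0.123
grasp_force: 30.0
```

```bash
python3 -m handwheel '[[0,0,-0.004,0,0,0],[0,0,-0.008,0,0,0],[0,0,-0.01,0,0,0],[0,0,-0.013,0,0,0],[0,0,-0.016,0,0,0],[0,0,-0.019,0,0,0],[0,0,-0.021,0,0,0],[0,0,-0.023,0,0,0]]'
python3 -m handwheel '[[0,0,-0.001,0,0,0],[0,0,-0.002,0,0,0],[0,0,-0.002,0,0,0],[0,0,-0.002,0,0,0],[0,0,-0.002,0,0,0],[0,0,-0.002,0,0,0],[0,0,-0.002,0,0,0],[0,0,-0.002,0,0,0]]'
```

```text
time_s: 25.78
position: [0.6403, 0.1515, 0.1733]
tcp_rot: [[-0.991, -0.132, 0.002], [-0.132, 0.991, -0.0], [-0.002, -0.001, -1.0]]
force: [-3.1, -1.3, 18.0]
opening: 0.126
grasp_force: 30.0
time_s: 26.45
position: [0.6403, 0.1515, 0.1733]
tcp_rot: [[-0.991, -0.132, 0.003], [-0.132, 0.991, -0.001], [-0.003, -0.001, -1.0]]
force: [-2.1, -1.9, 12.1]
opening: 0.124
grasp_force: 30.0
```

```bash
python3 -m handwheel '[[0,0,0.002,0,0,0],[0,0,0.002,0,0,0],[0,0,0.002,0,0,0],[0,0,0.002,0,0,0],[0,0,0.002,0,0,0],[0,0,0.002,0,0,0],[0,0,0.002,0,0,0],[0,0,0.002,0,0,0]]' -0.3
python3 -m handwheel '[[0,0,0.03,0,0,0],[0,0,0.06,0,0,0],[0,0,0.08,0,0,0],[0,-0.04,0.08,0,0,0],[-0.01,-0.08,0.08,0,0,0],[-0.02,-0.12,0.08,0,0,0],[-0.03,-0.15,0.08,0,0,0],[-0.03,-0.15,0.08,0,0,0]]'
python3 - <<'E'
from fit import *
I={n:np.mean([cap(n)[0].astype(float) for _ in range(2)],0) for n in('top','side')}
for c,a in(((.5096,-.219),-7.),):
    d=np.array([np.cos(np.radians(a)),np.sin(np.radians(a))]);c=np.array(c)
    for n in(('top',),('side',)): print(n,fit({k:I[k] for k in n},c-.0545*d,c+.048*d)[:2])
print(bot.read_state()['position'])
p=np.hstack([cv2.resize(I['top'][120:220,160:270].astype(np.uint8),(440,400),interpolation=cv2.INTER_CUBIC),cv2.resize(I['side'][230:330,230:320].astype(np.uint8),(360,400),interpolation=cv2.INTER_CUBIC)])
cv2.imwrite('pics/k.png',p)
E
```

```text
time_s: 27.12
position: [0.6394, 0.1517, 0.1723]
tcp_rot: [[-0.991, -0.132, -0.0], [-0.132, 0.991, -0.0], [0.0, 0.0, -1.0]]
force: [0.9, 0.3, -1.1]
opening: 0.348
grasp_force: 0.0
time_s: 27.78
position: [0.6079, -0.0038, 0.2526]
tcp_rot: [[-0.992, -0.127, -0.002], [-0.127, 0.992, -0.003], [0.002, -0.002, -1.0]]
force: [-0.0, -0.4, 0.6]
opening: 0.351
grasp_force: 0.0
('top',) [(np.float64(16.99), 0.038, array([ 0.5092, -0.2182, -7.878 ])), (np.float64(19.58), 0.045, array([ 0.5093, -0.2183, -7.4047]))]
('side',) [(np.float64(55.63), 0.024, array([ 0.5096, -0.2221, -5.5782])), (np.float64(58.77), 0.031, array([ 0.51  , -0.2211, -6.8336]))]
[0.60972386 0.00238347 0.25261606]
```

View pics/k.png

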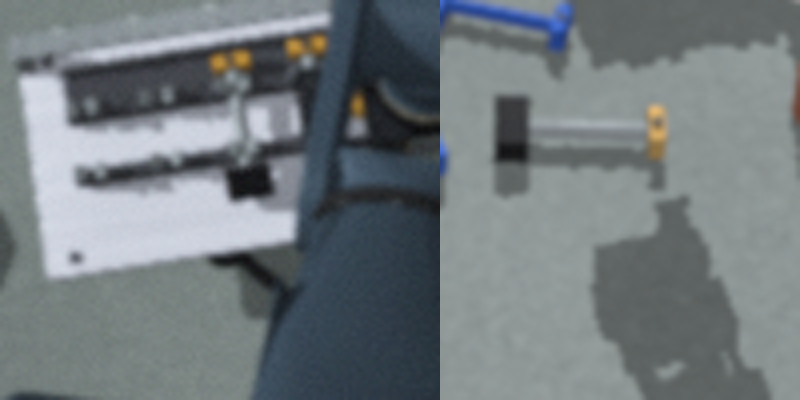

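Two are clipped in, and the remaining electrode is unmoved.

```bash
python3 -m handwheel '[[-0.015,-0.033,0,0,0,-0.03],[-0.03,-0.066,0,0,0,-0.06],[-0.045,-0.1,0,0,0,-0.09],[-0.06,-0.133,0,0,0,-0.12],[-0.075,-0.166,0,0,0,-0.133],[-0.09,-0.2,0,0,0,-0.133],[-0.1,-0.22,0,0,0,-0.133],[-0.1,-0.22,0,0,0,-0.133]]' -0.1
python3 -m handwheel '[[0,0,-0.04,0,0,0],[0,0,-0.08,0,0,0],[0,0,-0.12,0,0,0],[0,0,-0.14,0,0,0],[0,0,-0.14,0,0,0],[0,0,-0.14,0,0,0],[0,0,-0.14,0,0,0],[0,0,-0.14,0,0,0]]'
```

```text
time_s: 28.65
position: [0.5091, -0.2211, 0.2526]
tcp_rot: [[-0.991, 0.136, 0.0], [0.136, 0.991, -0.002], [-0.0, -0.002, -1.0]]
force: [-0.8, 1.2, 0.3]
opening: 0.447
grasp_force: 0.0
time_s: 29.32
position: [0.5112, -0.2185, 0.1145]
tcp_rot: [[-0.991, 0.132, 0.004], [0.132, 0.991, -0.002], [-0.004, -0.002, -1.0]]
force: [0.6, -0.1, -0.0]
opening: 0.452
grasp_force: 0.0
```

```bash
python3 -m handwheel '[[-0.001,0,-0.03,0,0,0],[-0.001,0,-0.06,0,0,0],[-0.001,0,-0.077,0,0,0],[-0.001,0,-0.084,0,0,0],[-0.001,0,-0.084,0,0,0],[-0.001,0,-0.084,0,0,0],[-0.001,0,-0.084,0,0,0],[-0.001,0,-0.084,0,0,0]]'
python3 -m handwheel '[[0,0,0,0,0,0],[0,0,0,0,0,0],[0,0,0,0,0,0],[0,0,0,0,0,0],[0,0,0,0,0,0],[0,0,0,0,0,0],[0,0,0,0,0,0],[0,0,0,0,0,0]]' -1
python3 -m handwheel '[[0,0,0.03,0,0,0],[0,0,0.07,0,0,0],[0,0,0.11,0,0,0],[0,0,0.15,0,0,0],[0,0,0.19,0,0,0],[0,0,0.222,0,0,0],[0,0,0.222,0,0,0],[0,0,0.222,0,0,0]]'
```

```text
time_s: 29.98
position: [0.5095, -0.219, 0.0302]
tcp_rot: [[-0.991, 0.133, 0.003], [0.133, 0.991, -0.002], [-0.003, -0.002, -1.0]]
force: [-0.8, 0.3, -0.5]
opening: 0.454
grasp_force: 0.0
time_s: 30.65
position: [0.5084, -0.2182, 0.0286]
tcp_rot: [[-0.991, 0.134, -0.0], [0.134, 0.991, 0.0], [0.0, 0.0, -1.0]]
force: [0.6, 0.3, 2.5]
opening: 0.122
grasp_force: 30.0
time_s: 31.32
position: [0.5091, -0.2188, 0.2524]
tcp_rot: [[-0.991, 0.133, 0.004], [0.133, 0.991, -0.003], [-0.004, -0.002, -1.0]]
force: [0.2, -0.2, -1.9]
opening: 0.127
grasp_force: 30.0
```

```bash
python3 -m handwheel '[[0.013,0.035,0,0,0,0.02],[0.026,0.07,0,0,0,0.04],[0.04,0.105,0,0,0,0.07],[0.055,0.14,0,0,0,0.1],[0.07,0.175,0,0,0,0.133],[0.08,0.21,0,0,0,0.133],[0.09,0.24,0,0,0,0.133],[0.09,0.24,0,0,0,0.133]]'
python3 -m handwheel '[[0.006,0.035,0,0,0,0],[0.012,0.07,0,0,0,0],[0.018,0.105,0,0,0,0],[0.024,0.14,0,0,0,0],[0.03,0.175,0,0,0,0],[0.033,0.1935,0,0,0,0],[0.033,0.1935,0,0,0,0],[0.033,0.1935,0,0,0,0]]'
python3 -m handwheel '[[0,0,0,0,0,0],[0,0,-0.02,0,0,0],[0,0,-0.04,0,0,0],[0,0,-0.05,0,0,0],[0,0,-0.055,0,0,0],[0,0,-0.055,0,0,0],[0,0,-0.055,0,0,0],[0,0,-0.055,0,0,0]]'
```

```text
time_s: 31.98
position: [0.598, 0.0276, 0.2475]
tcp_rot: [[-0.991, -0.137, -0.004], [-0.137, 0.991, 0.004], [0.004, 0.004, -1.0]]
force: [-0.1, -1.0, -2.3]
opening: 0.126
grasp_force: 30.0
time_s: 32.65
position: [0.63, 0.2156, 0.2475]
tcp_rot: [[-0.991, -0.134, -0.005], [-0.134, 0.991, -0.002], [0.005, -0.001, -1.0]]
force: [1.1, -0.7, -2.0]
opening: 0.125
grasp_force: 30.0
time_s: 33.32
position: [0.6323, 0.2149, 0.1967]
tcp_rot: [[-0.991, -0.131, 0.002], [-0.131, 0.991, 0.0], [-0.002, 0.0, -1.0]]
force: [-0.1, -0.9, -0.7]
opening: 0.126
grasp_force: 30.0
```

```bash
python3 -m handwheel '[[0,0,-0.004,0,0,0],[0,0,-0.008,0,0,0],[0,0,-0.01,0,0,0],[0,0,-0.013,0,0,0],[0,0,-0.016,0,0,0],[0,0,-0.019,0,0,0],[0,0,-0.021,0,0,0],[0,0,-0.023,0,0,0]]'
python3 -m handwheel '[[0,0,-0.001,0,0,0],[0,0,-0.002,0,0,0],[0,0,-0.002,0,0,0],[0,0,-0.002,0,0,0],[0,0,-0.002,0,0,0],[0,0,-0.002,0,0,0],[0,0,-0.002,0,0,0],[0,0,-0.002,0,0,0]]'
```

```text
time_s: 33.98
position: [0.6323, 0.215, 0.1733]
tcp_rot: [[-0.991, -0.132, 0.002], [-0.132, 0.991, -0.0], [-0.002, -0.001, -1.0]]
force: [-1.9, -2.4, 17.7]
opening: 0.127
grasp_force: 30.0
time_s: 34.65
position: [0.6323, 0.2151, 0.1733]
tcp_rot: [[-0.991, -0.132, 0.003], [-0.132, 0.991, -0.0], [-0.003, -0.001, -1.0]]
force: [-3.0, -2.2, 13.0]
opening: 0.129
grasp_force: 30.0
```

```bash
python3 -m handwheel '[[0,0,0.002,0,0,0],[0,0,0.002,0,0,0],[0,0,0.002,0,0,0],[0,0,0.002,0,0,0],[0,0,0.002,0,0,0],[0,0,0.002,0,0,0],[0,0,0.002,0,0,0],[0,0,0.002,0,0,0]]' -0.3
python3 -m handwheel '[[0,0,0.03,0,0,0],[0,0,0.06,0,0,0],[0,0,0.08,0,0,0],[-0.02,-0.03,0.08,0,0,0],[-0.04,-0.06,0.08,0,0,0],[-0.06,-0.09,0.08,0,0,0],[-0.09,-0.12,0.08,0,0,0],[-0.12,-0.15,0.08,0,0,0]]'
python3 -m handwheel '[[-0.03,-0.03,0,0,0,0],[-0.05,-0.06,0,0,0,0],[-0.05,-0.09,0,0,0,0],[-0.05,-0.12,0,0,0,0],[-0.05,-0.15,0,0,0,0],[-0.05,-0.15,0,0,0,0],[-0.05,-0.15,0,0,0,0],[-0.05,-0.15,0,0,0,0]]' -1
python3 - <<'E'
from fit import *
I={n:np.mean([cap(n)[0].astype(float) for _ in range(3)],0) for n in('top','side')}
p=np.hstack([cv2.resize(I['top'][120:220,160:270].astype(np.uint8),(440,400),interpolation=cv2.INTER_CUBIC),cv2.resize(I['side'][110:200,245:325].astype(np.uint8),(356,400),interpolation=cv2.INTER_CUBIC)])
cv2.imwrite('pics/l.png',p)
a=np.radians(7.5);d=np.array([np.cos(a),np.sin(a)]);b=np.array([-d[1],d[0]]);r=np.array([.6156,.1807])+.02*d
for k in range(3):
    c=r+(-.096+.064*k)*b
    for n in('top','side'):
      for zb in(.145,.157):
        f=fit({n:I[n]},c-.0545*d,c+.048*d,zb,[(.024,.031,.038)[k]])[0]
        q=f[2][:2]-r;print(k+1,n,zb,f[0],'rail x,y',(q@d).round(4),(q@b).round(4),'yaw',f[2][2]-7.5)
s=bot.read_state();print(s['position'])
E
```

```text
time_s: 35.32
position: [0.6313, 0.2152, 0.1723]
tcp_rot: [[-0.991, -0.132, -0.0], [-0.132, 0.991, -0.0], [0.0, 0.0, -1.0]]
force: [-0.3, -0.4, 0.3]
opening: 0.347
grasp_force: 0.0
time_s: 35.98
position: [0.5116, 0.0651, 0.2527]
tcp_rot: [[-0.991, -0.132, 0.001], [-0.132, 0.991, -0.0], [-0.001, -0.0, -1.0]]
force: [-0.0, -0.4, -0.6]
opening: 0.352
grasp_force: 0.0
time_s: 36.65
position: [0.4622, -0.0834, 0.2525]
tcp_rot: [[-0.991, -0.131, -0.0], [-0.131, 0.991, 0.001], [0.0, 0.001, -1.0]]
force: [1.0, -0.2, 1.2]
opening: 0.009
grasp_force: 0.0
1 top 0.145 26.38 rail x,y 0.0035 -0.0958 yaw 0.9981000000000009
1 top 0.157 28.01 rail x,y 0.0006 -0.0962 yaw 1.0145
1 side 0.145 75.71 rail x,y 0.0025 -0.1031 yaw 2.7901000000000007
1 side 0.157 81.3 rail x,y -0.0058 -0.1217 yaw 2.6301000000000005
2 top 0.145 24.38 rail x,y 0.0008 -0.0311 yaw -0.15329999999999977
2 top 0.157 24.98 rail x,y -0.0022 -0.0324 yaw -0.1980000000000004
2 side 0.145 79.14 rail x,y -0.0001 -0.0258 yaw -11.2538
2 side 0.157 79.49 rail x,y -0.0074 -0.0465 yaw -15.5058
3 top 0.145 28.71 rail x,y 0.0039 0.0331 yaw 0.19789999999999974
3 top 0.157 30.77 rail x,y 0.0013 0.0314 yaw 0.5045999999999999
3 side 0.145 65.62 rail x,y 0.0043 0.0324 yaw -3.3987999999999996
3 side 0.157 73.11 rail x,y -0.0034 0.0126 yaw -1.6136
[ 0.46250261 -0.08279732  0.25254917]
```

View pics/l.png

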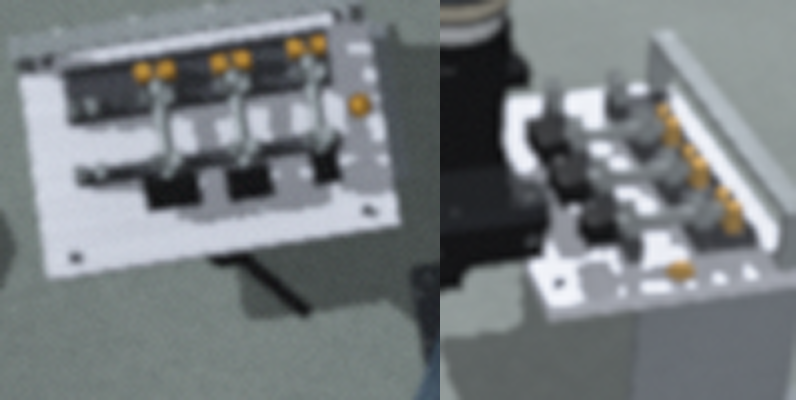

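All three are home in clips 1 to 3, widths growing from the bolt; their heads are at about top (241,161), (222,165) and (203,167). Closing the knob.

```bash
python3 -m handwheel '[[0.01,0.035,0,0,0,0],[0.02,0.07,0,0,0,0],[0.03,0.1,0,0,0,0],[0.04,0.135,0,0,0,0],[0.0495,0.171,0,0,0,0],[0.0495,0.171,0,0,0,0],[0.0495,0.171,0,0,0,0],[0.0495,0.171,0,0,0,0]]'
python3 -m handwheel '[[0,0,-0.03,0,0,0],[0,0,-0.07,0,0,0],[0,0,-0.11,0,0,0],[0,0,-0.13,0,0,0],[0,0,-0.139,0,0,0],[0,0,-0.139,0,0,0],[0,0,-0.139,0,0,0],[0,0,-0.139,0,0,0]]'
python3 -m handwheel '[[-0.012,0.012,0,0,0,0],[-0.027,0.026,0,0,0,0],[-0.036,0.04,0,0,0,0],[-0.043,0.052,0,0,0,0],[-0.048,0.065,0,0,0,0],[-0.05,0.077,0,0,0,0],[-0.049,0.09,0,0,0,0],[-0.048,0.1,0,0,0,0]]'
python3 -m handwheel '[[0,0.003,0,0,0,0],[0.001,0.006,0,0,0,0],[0.002,0.009,0,0,0,0],[0.003,0.012,0,0,0,0],[0.004,0.014,0,0,0,0],[0.004,0.014,0,0,0,0],[0.004,0.014,0,0,0,0],[0.004,0.014,0,0,0,0]]'
```

```text
time_s: 37.62
position: [0.5116, 0.0876, 0.2523]
tcp_rot: [[-0.991, -0.134, -0.001], [-0.134, 0.991, -0.0], [0.001, -0.0, -1.0]]
force: [-0.4, -0.5, -0.1]
opening: 0.005
grasp_force: 0.0
time_s: 38.28
position: [0.5133, 0.0867, 0.115]
tcp_rot: [[-0.991, -0.131, 0.003], [-0.131, 0.991, -0.0], [-0.003, -0.001, -1.0]]
force: [-0.2, -0.5, 0.4]
opening: 0.004
grasp_force: 0.0
time_s: 38.95
position: [0.4638, 0.1886, 0.1151]
tcp_rot: [[-0.991, -0.133, 0.003], [-0.133, 0.991, 0.0], [-0.003, -0.0, -1.0]]
force: [-0.2, -1.8, 0.5]
opening: 0.006
grasp_force: 0.6
time_s: 39.62
position: [0.4668, 0.1989, 0.1136]
tcp_rot: [[-0.991, -0.133, -0.004], [-0.133, 0.991, -0.004], [0.004, -0.003, -1.0]]
force: [-2.2, -9.0, 4.5]
opening: 0.006
grasp_force: 4.3
```

Force of 9 N means it is at the locked stop. Backing off and taking a last look.

```bash
python3 -m handwheel '[[-0.01,-0.02,0,0,0,0],[-0.01,-0.02,0.03,0,0,0],[-0.01,-0.02,0.07,0,0,0],[-0.01,-0.02,0.11,0,0,0],[-0.01,-0.04,0.135,0,0,0],[-0.01,-0.08,0.135,0,0,0],[-0.01,-0.12,0.135,0,0,0],[-0.01,-0.16,0.135,0,0,0]]'
python3 -m handwheel '[[0,-0.04,0,0,0,0],[0,-0.08,0,0,0,0],[0,-0.12,0,0,0,0],[0,-0.12,0,0,0,0],[0,-0.12,0,0,0,0],[0,-0.12,0,0,0,0],[0,-0.12,0,0,0,0],[0,-0.12,0,0,0,0]]'
python3 - <<'E'
from fit import *
I={n:np.mean([cap(n)[0].astype(float) for _ in range(3)],0) for n in('top','side')}
p=np.hstack([cv2.resize(I['top'][120:220,160:270].astype(np.uint8),(440,400),interpolation=cv2.INTER_CUBIC),cv2.resize(I['side'][110:200,245:325].astype(np.uint8),(356,400),interpolation=cv2.INTER_CUBIC)])
cv2.imwrite('pics/m.png',p)
E
```

```text
time_s: 40.28
position: [0.4581, 0.0401, 0.2494]
tcp_rot: [[-0.991, -0.133, 0.002], [-0.133, 0.991, 0.0], [-0.002, -0.0, -1.0]]
force: [0.5, -0.1, 0.3]
opening: 0.005
grasp_force: 0.0
time_s: 40.95
position: [0.4577, -0.0772, 0.2484]
tcp_rot: [[-0.991, -0.134, -0.001], [-0.134, 0.991, 0.001], [0.001, 0.001, -1.0]]
force: [-0.0, 0.2, -0.6]
opening: 0.007
grasp_force: 0.0
```

View pics/m.png

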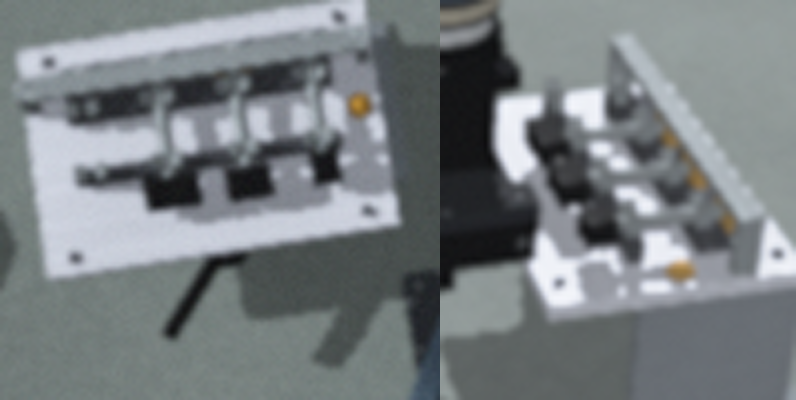

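The keeper bar covers all the feet, and the wing is at top (202,204), back at or past its starting place.

```bash
python3 -c "from rig import bot; print(bot.hand_in())"
```

```text
the job is handed in; nothing more can be done
None
```

The job is handed in, with no verdict returned: the three electrodes (24, 31 and 38 mm heads) are clicked into clips 1–3 from the brass bolt and the knob is back at its locked stop with the keeper over their feet, though the first press into clip 1 hit the front wall at about 72 N wrist force (limit 120 N) and was redone 20 mm further back.

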